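Turn the sample-book leaf

ROBOT

A 6-joint arm with a two-finger parallel gripper is mounted at the origin on a cart in front of the work surface, level with it; the furniture and walls round the work are solid. World frame = base frame: x ahead of the robot, y to its left, z up, the work surface at z = 0. Lengths are in mm, angles in rad, forces in N, time in s.
With the tool pointing down it reaches from about 275 to 850 mm from the base axis. Payload 5.2 kg.
Tool frame: the origin (TCP) lies at the very end of the fingers, on their centre line; the grasp point (between the pads) lies 19 mm behind it; z points along the fingers, y is the line along which they close (so a half turn about z gives the same grasp; the last joint's range is limited). The gripper opens to 85 mm and grips with 20 to 120 N. Pads are 22 mm wide; open, the fingers measure 114 mm over their backs; the gripper's body (76 mm by 85 mm) begins 54 mm behind the grasp point. The pads swing forward as they close: fully open they stand 13 mm farther back than shut.
Start: joints at [-1.378, 0.259, 1.535, -0, 1.348, -0.203], TCP at [212.071, -507.475, 231.31] pointing down, gripper open.
Joint ranges: [-3.14, 3.14], [-0.91, 2.08], [0.19, 2.58], [-1.22, 4.36], [0.22, 2.71], [-3.12, 3.12]. Speed limits (rad/s): [2.57, 2.57, 3.14, 3.14, 3.14, 3.14].

INTERFACE

Orientations are given as a unit quaternion [x, y, z, w].
In Python, from plant import readout, grab_frame, camera_info, bot gives the robot as it stands.
- The arm moves only by the tool jog_arm, never from a script. Its argument "series" is a list of rows, each an object with "linear": the shift along the tool's x, y, z in units of 0.1 m (1.0 is 0.1 m), a list of three; "turn": the turn about the tool's z in units of pi rad (1.0 is pi rad); "jaw": the finger opening in mm, from 0 to 85.4. In form: [{"linear": [x, y, z], "turn": turn, "jaw": jaw}, ...]. A call has 1 to 10 rows; each row shifts and turns the commanded pose from where the row before left it, along the tool's axes as they then stand; what a row does not reach is not made up. A row lasts 1/8 s, in which the tool goes at most 62.5 mm and 10.7 degrees, less where a joint would pass 70% of its speed; a pose out of reach is approached as far as the arm can. A call with a number of a shift or a turn outside -1 to 1 is refused whole. A call with a gripper value outside its range is refused whole. The fingers move at their own pace and stop on an object; "newtons" is the grip in N (left out, the last holds). Time passes only in rows, so rows that do not move let the fingers close. It gives the time, the measured TCP pose, the force, the opening and the grip force at its end, in the units of the state.
- readout.read_state(): the state, without advancing time (a new reading comes with each control period).
- grab_frame(name): name is "side" or "top"; returns the picture (480x640x3 uint8, red, green, blue); there is no depth.
- camera_info(name): a dict with "intrinsics" (3x3 intrinsics, pixels), "cam_to_world" (4x4, takes a point from camera to world coordinates). Camera axes: x right, y up, looking along -z (the intrinsics and any distortion apply to the point x, -y, -z); pixel columns grow to the right and rows downward; lengths in mm; the calibration is good to about 2 mm. A picture is of the moment at which its call begins. camera_info takes no time and is no camera call.
- bot.close_job(): hands the job in; it is judged then, once.
The state is a dict: "t": time; "joint_pos": joint angles; "qd": joint speeds; "effort": joint torques, N m; "ee_pos": TCP position; "ee_rot": TCP orientation; "contact_force": force on the tool from outside, world axes, zero at the start; "torque": the same for the moment, N m; "opening": finger opening in mm; "grip_force": force on a finger pad.
Only numpy, scipy, OpenCV 4.12 (cv2) and the standard library are available. Lean on these libraries where they do the work, as an engineer would, in place of code of your own. Each camera call takes 0.05 s, during which the arm holds its last target. There are 200 camera calls.

TASK

A ribbon spool has been left lying on the open page of the wrapping sample book. Push it with the fingertips clear off the book so that it lies flat on the counter, then turn the half-raised leaf over the spine and press it down gently until it lies flat on that page. Only push and touch: do not pinch or lift anything, and leave the things standing around the book where they are.

Things in the scene. Friction and masses are not known exactly. Their poses are not given: they have to be found in the camera images.
- book: Open wrapping sample book, fixed, 148 (its x) x 276 mm (its y). Origin: centre of its underside, on the counter, under the spine, which runs along its x axis. +y page: has the spool; half-raised leaf: on the -y side. Pages are 6 mm high and end 135 mm from the spine (cover 138); spine pillars 12 mm high, 11 mm wide. Yaw within 0.3 rad of the robot's axes.
- leaf (a joint): Angle (rad) of the book's rigid leaf: 0 = flat on the -y page, 1.57 = upright, 3.14 = flat on the +y page (stop). Starts between 0.8 and 1.2. Hinge line: along the book's x axis, over its origin, 8 mm above the counter. The hinge is stiff (friction 0.12 N m, about 1 N at the free edge besides the leaf's weight of about 80 g): the leaf stays wherever it is left and does not fall.
- leaf_edge (a point): Middle of the free edge of that leaf, 130 mm from the hinge line, half-way through its thickness. The leaf is 140 mm long along the spine and 4 mm thick.
- spool_center (a point): Centre of the ribbon spool that lies flat on the book's +y page: a round spool about 60 mm across and 26 mm high, about 45 g, slides easily. The point is 13 mm above its underside.
- spare_spool_center (a point): Bystander: a slightly larger ribbon spool, 68 mm across and 26 mm high, lying on the counter beyond the book. Its centre.
- jar_center (a point): Bystander: glass jar with black lid, 65 mm across, 62 mm high, on the counter off the free edge of the leaf. Its centre.
- marker_center (a point): Bystander: marker pen, 135 mm long, 17 mm thick, lying in front of the book. Its centre.
- carton_center (a point): Bystander: folding carton, 42 x 62 mm, 106 mm high, standing at the right. Its centre.
- tall_carton_center (a point): Bystander: slender folding carton, 38 x 50 mm, 126 mm high, standing at the left. Its centre.

How it is judged:
By the outcome, as a careful person would: the job done as asked, in the order asked, and still so for the second after the job is handed in, with the robot touching nothing.
It also fails if it takes over 59 s, if anything falls off the work surface, if the arm or the gripper's body presses on something with over 40 N, if the wrist force passes 120 N, or if a joint passes its speed limit or range.

## Working session

There is one attempt and no reset: what is moved stays moved. The work goes in short steps, Python scripts to look and compute and a tool call to move; the robot and the scene stay as the last step left them, time stands still between calls to the robot, and variables do not carry over. Pictures are saved under pics/ and viewed, at most 10 in all, crops included, and the job is handed in when it is done.

Besides the shell and the picture viewer there is one more tool, called after ">>>" by a JSON object that holds its "name" and its "arguments", one argument or row to a line. jog_arm: Moves the arm, as the interface text tells. Shifts and turns lie within -1 to 1; 1 stands for 0.1 m of shift or pi rad of turn. Its arguments: {"type":"object","properties":{"series":{"type":"array"},"newtons":{"type":"number"}},"required":["series"]}

```bash
mkdir -p pics; cat > h.py <<'E'
import numpy as np,cv2
from plant import readout,grab_frame,camera_info,bot
def snap(n,f,crop=None,s=1):
    im=grab_frame(n)[:,:,::-1]
    if crop: a,b,c,d=crop; im=im[b:d,a:c]
    cv2.imwrite('pics/'+f,cv2.resize(im,None,fx=s,fy=s,interpolation=cv2.INTER_CUBIC))
def ray(n,u,v):
    c=camera_info(n);K=np.array(c['intrinsics']);T=np.array(c['cam_to_world'])
    d=np.linalg.inv(K)@[u,v,1];d=T[:3,:3]@[d[0],-d[1],-d[2]]
    return T[:3,3],d
def px(n,u,v,z):
    o,d=ray(n,u,v);return o+d*(z-o[2])/d[2]
def proj(n,P):
    c=camera_info(n);K=np.array(c['intrinsics']);T=np.array(c['cam_to_world'])
    p=T[:3,:3].T@(np.array(P)-T[:3,3]);q=K@[p[0],-p[1],-p[2]];return q[:2]/q[2]
E
python3 - <<'E'
from h import *
snap('top','t0.png',s=1.25);snap('side','s0.png',s=1.25)
for n in('top','side'):print(camera_info(n))
print(readout.read_state())
E
```

```text
{'intrinsics': array([[472.73611362,   0.        , 318.24412351],
       [  0.        , 472.73611362, 249.9298143 ],
       [  0.        ,   0.        ,   1.        ]]), 'cam_to_world': array([[ 2.64010849e-02,  9.97510417e-01, -6.53907532e-02,
         4.51131632e+02],
       [-9.99629210e-01,  2.59078071e-02, -8.38020893e-03,
         5.25201191e+01],
       [-6.66521469e-03,  6.55877536e-02,  9.97824544e-01,
         1.12244556e+03],
       [ 0.00000000e+00,  0.00000000e+00,  0.00000000e+00,
         1.00000000e+00]])}
{'intrinsics': array([[509.95209533,   0.        , 316.09983883],
       [  0.        , 509.95209533, 236.92314437],
       [  0.        ,   0.        ,   1.        ]]), 'cam_to_world': array([[ 9.85685635e-01,  6.75267873e-02, -1.54479650e-01,
         4.00466250e+02],
       [-1.67321998e-01,  5.04147864e-01, -8.47253374e-01,
        -7.80430426e+02],
       [ 2.06682870e-02,  8.60973324e-01,  5.08230024e-01,
         5.99988112e+02],
       [ 0.00000000e+00,  0.00000000e+00,  0.00000000e+00,
         1.00000000e+00]])}
{'t': 0.1, 'joint_pos': array([-1.37777871e+00,  2.59274003e-01,  1.53596865e+00,  4.85261784e-06,
        1.34800628e+00, -2.02788288e-01]), 'qd': array([-0.00181811,  0.00047746, -0.00242496, -0.00026489,  0.00128591,
       -0.00150572]), 'effort': array([ 1.03121354e-03, -4.46971858e+01, -2.91245431e+01, -5.48766202e-04,
        6.38389189e-03,  3.45226465e-05]), 'ee_pos': array([ 211.99019964, -506.99173231,  230.55774069]), 'ee_rot': array([ 9.80480811e-01,  1.96613055e-01,  6.41159416e-06, -8.28118506e-04]), 'contact_force': array([ 0.02395524, -0.4469104 ,  0.20864776]), 'torque': array([ 0.0072299 ,  0.01170065, -0.01133846]), 'grip_force': 0.0, 'opening': 85.20230032004282}
```

View pics/t0.png

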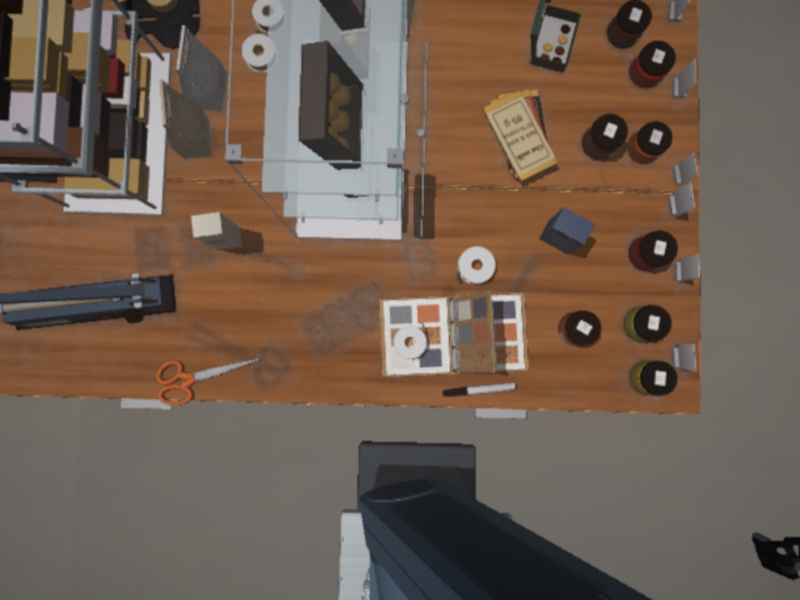

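View pics/s0.png

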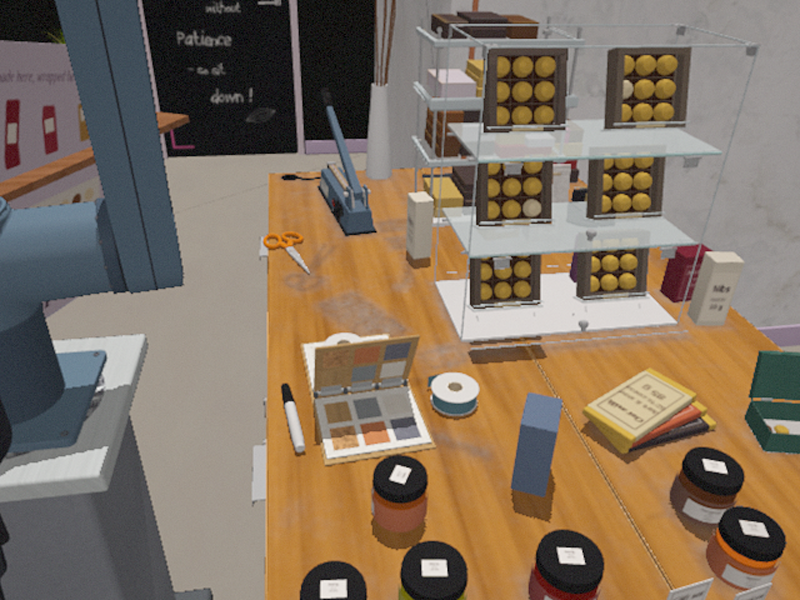

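The top view shows the book at about (380–527, 295–377) in the enlarged picture, with the spool at (410,341). The leaf rises right of the spine at x≈450, and the spare spool is at (476,265). I'll take one closer crop.

```bash
python3 - <<'E'
from h import *
snap('top','t1.png',(290,180,450,300),5)
E
```

```text
(no output)
```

View pics/t1.png

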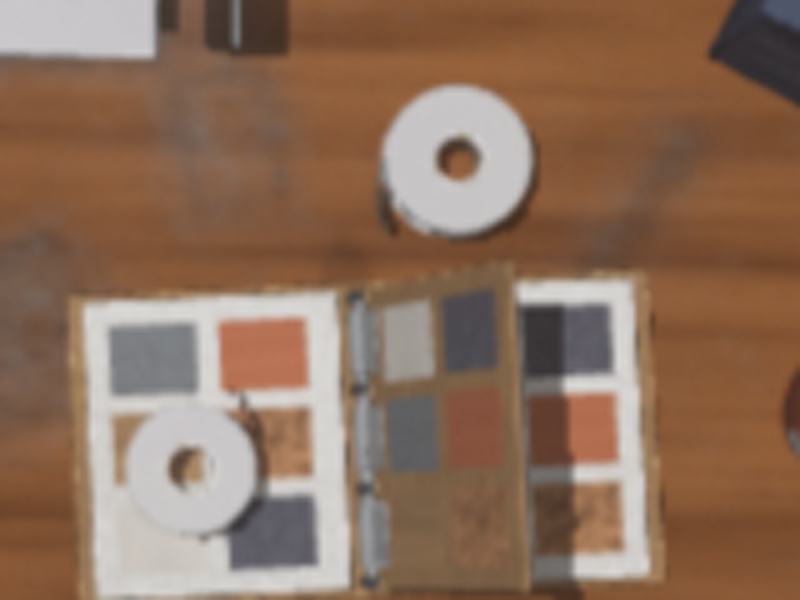

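Crop: book corners at (70,298), (80,600), (645,272), (660,580), spool top centre at (190,470), and leaf free edge from (512,263) to (525,590). Spare spool at (458,160).

```bash
python3 - <<'E'
from h import *
np.set_printoptions(precision=1,suppress=True)
f=lambda u,v,z:px('top',290+u/5,180+v/5,z)
c=[f(*p,3) for p in[(70,298),(80,600),(660,580),(645,272)]]
for p in c:print(p)
o=np.mean(c,0);
y=(c[0]+c[1]-c[2]-c[3]);yaw=np.arctan2(-y[0],y[1]);x=c[0]+c[3]-c[1]-c[2];print('origin',o,yaw,np.arctan2(x[1],x[0]),np.linalg.norm(y)/2,np.linalg.norm(x)/2)
print('spinepx',f(365,440,10))
s=f(190,470,32);print('spool',s)
R=lambda v:(np.array([[np.cos(yaw),np.sin(yaw)],[-np.sin(yaw),np.cos(yaw)]])@(v-o)[:2])
print('spool in book',R(s),'spare',f(458,160,26))
# leaf edge angle
yv=np.array([-np.sin(yaw),np.cos(yaw)])
for a in np.arange(.7,1.4,.05):
    P=np.r_[o[:2]-yv*130*np.cos(a),8+130*np.sin(a)];print(a,(proj('top',P)-[290,180])*5,proj('side',P)*1.25)
print(px('top',582/1.25,328/1.25,62),px('top',480/1.25,389/1.25,10),px('top',568/1.25,225/1.25,106),px('top',208/1.25,225/1.25,126))
E
```

```text
[548.2  96.4   3. ]
[405.5  87.7   3. ]
[ 422.2 -185.2    3. ]
[ 567.7 -176.3    3. ]
origin [485.9 -44.4   3. ] 0.06606824104543532 0.061108454511222224 273.3791461291083 144.3696394227672
spinepx [484.2 -44.4  10. ]
spool [467.6  37.7  32. ]
spool in book [-12.8  83.1] spare [615.5 -83.8  26. ]
0.7 [609.5 421.9] [374.4 382.7]
0.75 [601.7 421.9] [373.7 377.6]
0.8 [593.2 421.9] [373.  372.6]
0.8500000000000001 [584. 422.] [372.3 367.6]
0.9000000000000001 [574.1 422.1] [371.5 362.7]
0.9500000000000002 [563.5 422.3] [370.7 357.9]
1.0000000000000002 [552.3 422.5] [369.9 353.2]
1.0500000000000003 [540.6 422.8] [369.  348.6]
1.1000000000000003 [528.2 423.1] [368.1 344.2]
1.1500000000000004 [515.3 423.4] [367.3 339.9]
1.2000000000000004 [501.9 423.7] [366.4 335.8]
1.2500000000000004 [488.1 424.1] [365.4 331.8]
1.3000000000000005 [473.9 424.6] [364.5 328.1]
1.3500000000000005 [459.3 425.1] [363.6 324.5]
[ 501.2 -269.2   62. ] [384.6 -95.5  10. ] [ 677.6 -230.5  106. ] [657.8 389.4 126. ]
```

>>> {"name": "jog_arm", "arguments": {
  "series": [
    {"linear": [0, 0, 0], "turn": -0.056, "jaw": 35},
    {"linear": [0, 0, 0], "turn": -0.056, "jaw": 35},
    {"linear": [0, 0, 0], "turn": -0.056, "jaw": 35},
    {"linear": [0, 0, 0], "turn": -0.056, "jaw": 35},
    {"linear": [0, 0, 0], "turn": -0.056, "jaw": 35},
    {"linear": [0, 0, 0], "turn": -0.056, "jaw": 35},
    {"linear": [0, 0, 0], "turn": -0.058, "jaw": 35},
    {"linear": [0, 0, 0], "turn": 0, "jaw": 35}
  ]
}}

```text
t: 1.15
ee_pos: [212.0, -507.3, 231.0]
ee_rot: [0.685, 0.728, 0.0, -0.0]
contact_force: [-0.7, -0.2, -0.1]
opening: 35.0
grip_force: 0.0
```

>>> {"name": "jog_arm", "arguments": {
  "series": [
    {"linear": [0.2, 0.12, 0], "turn": 0, "jaw": 35},
    {"linear": [0.45, 0.27, 0], "turn": 0, "jaw": 35},
    {"linear": [0.5, 0.3, 0], "turn": 0, "jaw": 35},
    {"linear": [0.5, 0.3, 0], "turn": 0, "jaw": 35},
    {"linear": [0.5, 0.3, 0], "turn": 0, "jaw": 35},
    {"linear": [0.5, 0.3, 0], "turn": 0, "jaw": 35},
    {"linear": [0.5, 0.3, 0], "turn": 0, "jaw": 35},
    {"linear": [0.5, 0.3, 0], "turn": 0, "jaw": 35},
    {"linear": [0.5, 0.3, 0], "turn": 0, "jaw": 35},
    {"linear": [0.42, 0.25, 0], "turn": 0, "jaw": 35}
  ]
}}

```text
t: 2.4
ee_pos: [456.7, -31.0, 231.5]
ee_rot: [0.685, 0.728, 0.0, 0.0]
contact_force: [-0.7, -1.4, -0.1]
opening: 35.0
grip_force: 0.0
```

>>> {"name": "jog_arm", "arguments": {
  "series": [
    {"linear": [0.2, 0.13, 0], "turn": 0, "jaw": 35},
    {"linear": [0, 0, 0.2], "turn": 0, "jaw": 35},
    {"linear": [0, 0, 0], "turn": 0, "jaw": 35}
  ]
}}

```text
t: 2.78
ee_pos: [466.8, -11.8, 210.1]
ee_rot: [0.685, 0.729, -0.001, -0.002]
contact_force: [-0.9, 0.7, 0.5]
opening: 35.2
grip_force: 0.0
```

>>> {"name": "jog_arm", "arguments": {
  "series": [
    {"linear": [0, 0.03, 0.3], "turn": 0, "jaw": 35},
    {"linear": [0, 0, 0.4], "turn": 0, "jaw": 35},
    {"linear": [0, 0, 0.4], "turn": 0, "jaw": 35},
    {"linear": [0, 0, 0.35], "turn": 0, "jaw": 35},
    {"linear": [0, 0, 0.25], "turn": 0, "jaw": 35},
    {"linear": [0, 0, 0.15], "turn": 0, "jaw": 35},
    {"linear": [0, 0, 0.12], "turn": 0, "jaw": 35},
    {"linear": [0, 0, 0], "turn": 0, "jaw": 35},
    {"linear": [0, 0, 0], "turn": 0, "jaw": 35}
  ]
}}

```text
t: 3.9
ee_pos: [472.1, -13.4, 15.0]
ee_rot: [0.685, 0.729, 0.0, 0.001]
contact_force: [0.3, 0.1, 0.2]
opening: 35.0
grip_force: 0.0
```

```bash
python3 - <<'E'
from h import *
snap('top','t2.png',(290,180,450,300),5)
snap('side','s2.png',(220,230,380,350),5)
E
```

```text
(no output)
```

View pics/s2.png

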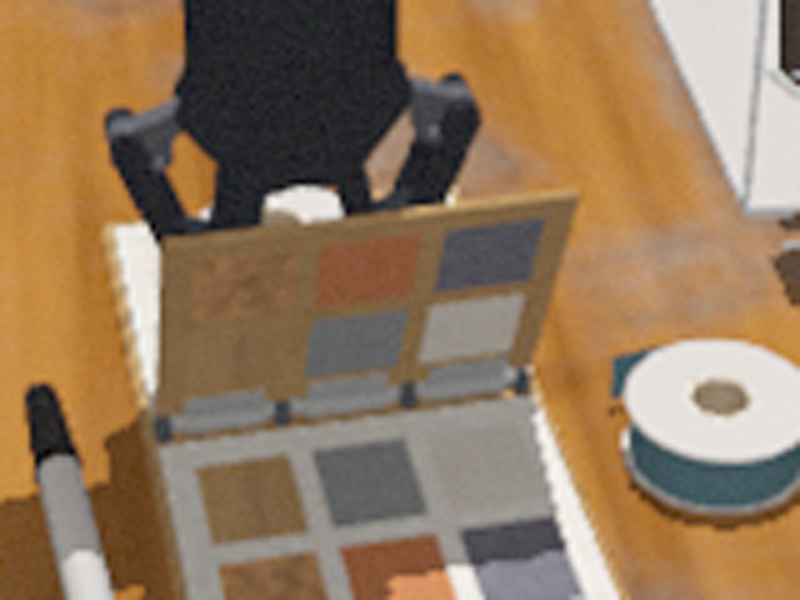

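>>> {"name": "jog_arm", "arguments": {
  "series": [
    {"linear": [0.05, 0, 0.03], "turn": 0, "jaw": 35},
    {"linear": [0.1, 0, 0], "turn": 0, "jaw": 35},
    {"linear": [0.1, 0, 0], "turn": 0, "jaw": 35},
    {"linear": [0.1, 0, 0], "turn": 0, "jaw": 35},
    {"linear": [0.1, 0, 0], "turn": 0, "jaw": 35},
    {"linear": [0.1, 0, 0], "turn": 0, "jaw": 35},
    {"linear": [0.1, 0, 0], "turn": 0, "jaw": 35},
    {"linear": [0.1, 0, 0], "turn": 0, "jaw": 35},
    {"linear": [0.08, 0, 0], "turn": 0, "jaw": 35},
    {"linear": [0.08, 0, 0], "turn": 0, "jaw": 35}
  ]
}}

```text
t: 5.25
ee_pos: [465.8, 78.2, 11.3]
ee_rot: [0.685, 0.729, -0.0, -0.0]
contact_force: [-0.2, -0.1, -0.2]
opening: 34.4
grip_force: 0.1
```

>>> {"name": "jog_arm", "arguments": {
  "series": [
    {"linear": [0.08, 0, 0], "turn": 0, "jaw": 35},
    {"linear": [0.08, 0, 0], "turn": 0, "jaw": 35},
    {"linear": [0.08, 0, 0], "turn": 0, "jaw": 35},
    {"linear": [0.08, 0, 0], "turn": 0, "jaw": 35},
    {"linear": [0.08, 0, 0], "turn": 0, "jaw": 35},
    {"linear": [0.06, 0, 0], "turn": 0, "jaw": 35},
    {"linear": [0.04, 0, 0], "turn": 0, "jaw": 35},
    {"linear": [0, 0, 0], "turn": 0, "jaw": 35},
    {"linear": [-0.1, 0, 0], "turn": 0, "jaw": 35},
    {"linear": [0, 0, -0.4], "turn": 0, "jaw": 35}
  ]
}}

```text
t: 6.5
ee_pos: [461.0, 116.3, 49.4]
ee_rot: [0.685, 0.729, -0.002, -0.002]
contact_force: [-0.1, -0.1, -0.0]
opening: 35.0
grip_force: 0.0
```

```bash
python3 - <<'E'
from h import *
a=grab_frame('top')[170:310,240:440,::-1];b=grab_frame('side')[220:360,200:400,::-1]
cv2.imwrite('pics/c3.png',cv2.resize(np.hstack([a,b]),None,fx=2,fy=2,interpolation=cv2.INTER_CUBIC))
E
```

```text
(no output)
```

View pics/c3.png

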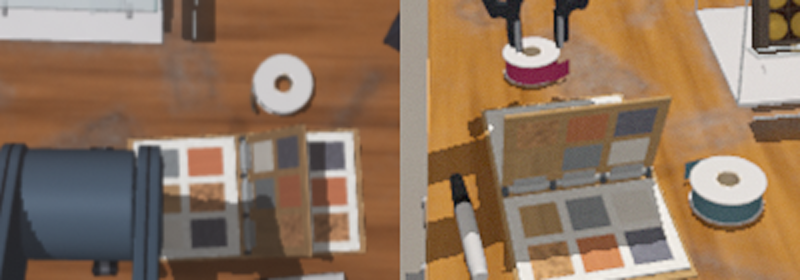

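The spool (side crop at about (532,65)) lies flat on the counter beyond the book. Next I close the fingers, go over the leaf, and come down on its -y side.

>>> {"name": "jog_arm", "arguments": {
  "series": [
    {"linear": [0, 0, -0.35], "turn": 0, "jaw": 0},
    {"linear": [0, 0, -0.5], "turn": 0, "jaw": 0},
    {"linear": [0, 0, -0.5], "turn": 0, "jaw": 0},
    {"linear": [-0.35, 0.04, -0.05], "turn": 0, "jaw": 0},
    {"linear": [-0.45, 0.04, 0], "turn": 0, "jaw": 0},
    {"linear": [-0.5, 0.04, 0], "turn": 0, "jaw": 0},
    {"linear": [-0.5, 0.02, 0], "turn": 0, "jaw": 0},
    {"linear": [-0.4, 0, 0], "turn": 0, "jaw": 0},
    {"linear": [-0.26, 0, 0], "turn": 0, "jaw": 0},
    {"linear": [0, 0, 0], "turn": 0, "jaw": 0}
  ]
}}

```text
t: 7.85
ee_pos: [492.4, -129.4, 190.6]
ee_rot: [0.686, 0.728, -0.0, -0.0]
contact_force: [-0.1, -0.1, -0.6]
opening: 0.2
grip_force: 0.0
```

```bash
python3 - <<'E'
from h import *
print(px('side',266,246,26),readout.read_state()['ee_pos'])
E
```

```text
[462.10376734 153.00135511  26.        ] [ 492.41579765 -129.42501278  190.64356979]
```

>>> {"name": "jog_arm", "arguments": {
  "series": [
    {"linear": [0, 0, 0.25], "turn": 0, "jaw": 0},
    {"linear": [0, 0, 0.35], "turn": 0, "jaw": 0},
    {"linear": [0, 0, 0.2], "turn": 0, "jaw": 0},
    {"linear": [0.08, 0, 0.02], "turn": 0, "jaw": 0},
    {"linear": [0.08, 0, 0], "turn": 0, "jaw": 0},
    {"linear": [0.08, 0, 0], "turn": 0, "jaw": 0},
    {"linear": [0.08, 0, 0], "turn": 0, "jaw": 0},
    {"linear": [0.08, 0, 0], "turn": 0, "jaw": 0},
    {"linear": [0.08, 0, 0], "turn": 0, "jaw": 0}
  ]
}}

```text
t: 8.98
ee_pos: [489.8, -78.6, 109.6]
ee_rot: [0.685, 0.729, 0.0, 0.0]
contact_force: [0.2, -1.0, 1.4]
opening: 0.4
grip_force: 0.7
```

>>> {"name": "jog_arm", "arguments": {
  "series": [
    {"linear": [0.08, 0, 0], "turn": 0, "jaw": 0},
    {"linear": [0.08, 0, 0], "turn": 0, "jaw": 0},
    {"linear": [0.08, 0, 0], "turn": 0, "jaw": 0},
    {"linear": [0, 0, 0], "turn": 0, "jaw": 0}
  ]
}}

```text
t: 9.48
ee_pos: [487.9, -54.4, 109.1]
ee_rot: [0.684, 0.729, 0.0, -0.0]
contact_force: [-0.6, 0.0, -0.6]
opening: 0.5
grip_force: 0.0
```

```bash
python3 - <<'E'
from h import *
snap('side','s4.png',(200,200,400,350),4)
print(readout.read_state()['contact_force'])
E
```

```text
[ 0.26824536 -0.13557178 -0.07020069]
```

View pics/s4.png

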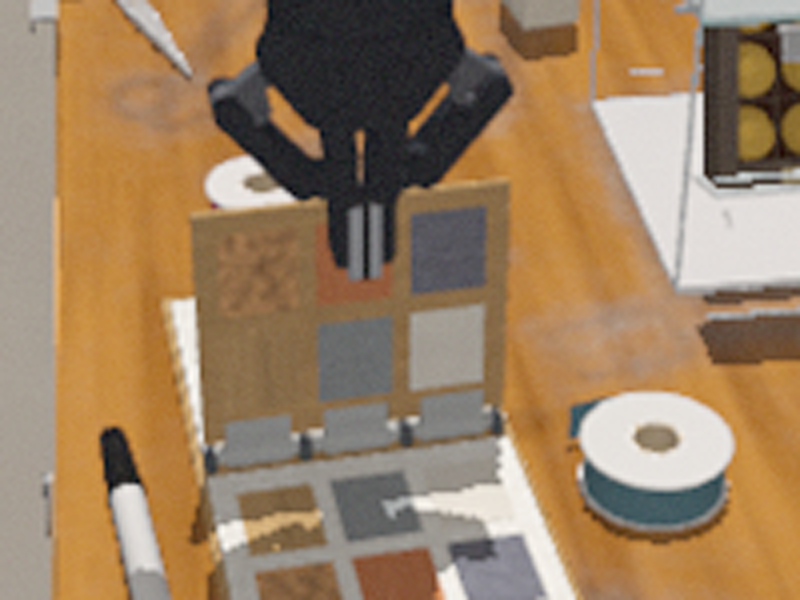

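The leaf is about upright with the fingers centred on its near face. Now I follow the arc over.

>>> {"name": "jog_arm", "arguments": {
  "series": [
    {"linear": [0.08, 0, 0.01], "turn": 0, "jaw": 0},
    {"linear": [0.085, 0, 0.01], "turn": 0, "jaw": 0},
    {"linear": [0.085, 0, 0.02], "turn": 0, "jaw": 0},
    {"linear": [0.08, 0, 0.025], "turn": 0, "jaw": 0},
    {"linear": [0.08, 0, 0.035], "turn": 0, "jaw": 0},
    {"linear": [0.08, 0, 0.035], "turn": 0, "jaw": 0},
    {"linear": [0.07, 0, 0.05], "turn": 0, "jaw": 0},
    {"linear": [0.07, 0, 0.05], "turn": 0, "jaw": 0},
    {"linear": [0.06, 0, 0.06], "turn": 0, "jaw": 0},
    {"linear": [0.06, 0, 0.06], "turn": 0, "jaw": 0}
  ]
}}

```text
t: 10.78
ee_pos: [483.4, 20.0, 73.3]
ee_rot: [0.685, 0.729, -0.0, -0.0]
contact_force: [0.4, -0.5, 0.4]
opening: 0.0
grip_force: 0.4
```

>>> {"name": "jog_arm", "arguments": {
  "series": [
    {"linear": [0.05, 0, 0.07], "turn": 0, "jaw": 0},
    {"linear": [0.05, 0, 0.07], "turn": 0, "jaw": 0},
    {"linear": [0.04, 0, 0.08], "turn": 0, "jaw": 0},
    {"linear": [0.035, 0, 0.08], "turn": 0, "jaw": 0},
    {"linear": [0.025, 0, 0.08], "turn": 0, "jaw": 0},
    {"linear": [0.02, 0, 0.08], "turn": 0, "jaw": 0},
    {"linear": [0, 0, 0.06], "turn": 0, "jaw": 0},
    {"linear": [0, 0, 0], "turn": 0, "jaw": 0}
  ]
}}

```text
t: 11.78
ee_pos: [481.8, 41.5, 21.2]
ee_rot: [0.685, 0.729, -0.0, -0.0]
contact_force: [-0.8, 0.3, -0.7]
opening: 0.1
grip_force: 0.0
```

>>> {"name": "jog_arm", "arguments": {
  "series": [
    {"linear": [0, 0, 0.04], "turn": 0, "jaw": 0},
    {"linear": [0, 0, 0.03], "turn": 0, "jaw": 0},
    {"linear": [0, 0, 0.02], "turn": 0, "jaw": 0},
    {"linear": [0, 0, 0.01], "turn": 0, "jaw": 0},
    {"linear": [0, 0, 0], "turn": 0, "jaw": 0}
  ]
}}

```text
t: 12.4
ee_pos: [482.1, 41.5, 11.7]
ee_rot: [0.685, 0.729, -0.0, -0.0]
contact_force: [0.9, -0.2, -0.3]
opening: 0.2
grip_force: 0.0
```

>>> {"name": "jog_arm", "arguments": {
  "series": [
    {"linear": [0, 0, 0.01], "turn": 0, "jaw": 0},
    {"linear": [0, 0, 0.005], "turn": 0, "jaw": 0},
    {"linear": [0, 0, 0], "turn": 0, "jaw": 0}
  ]
}}

```text
t: 12.78
ee_pos: [482.1, 41.5, 10.3]
ee_rot: [0.685, 0.729, -0.0, -0.0]
contact_force: [-0.7, 0.3, 0.5]
opening: -0.1
grip_force: 0.0
```

>>> {"name": "jog_arm", "arguments": {
  "series": [
    {"linear": [0, 0, 0.01], "turn": 0, "jaw": 0},
    {"linear": [0, 0, 0.005], "turn": 0, "jaw": 0},
    {"linear": [0, 0, 0], "turn": 0, "jaw": 0}
  ]
}}

```text
t: 13.15
ee_pos: [482.2, 41.6, 9.9]
ee_rot: [0.684, 0.729, 0.0, 0.0]
contact_force: [-3.8, -0.1, 12.1]
opening: -0.0
grip_force: 6.2
```

The fingers met firm contact at 12 N, so the leaf is on its stop. I'll retreat upward and check.

>>> {"name": "jog_arm", "arguments": {
  "series": [
    {"linear": [0, 0, -0.05], "turn": 0, "jaw": 0},
    {"linear": [0, 0, -0.3], "turn": 0, "jaw": 0},
    {"linear": [0, 0, -0.5], "turn": 0, "jaw": 0},
    {"linear": [0, 0, -0.5], "turn": 0, "jaw": 0},
    {"linear": [0, 0, -0.5], "turn": 0, "jaw": 0},
    {"linear": [0, 0, -0.3], "turn": 0, "jaw": 0},
    {"linear": [0, 0, 0], "turn": 0, "jaw": 0},
    {"linear": [0, 0, 0], "turn": 0, "jaw": 0}
  ]
}}

```text
t: 14.15
ee_pos: [481.5, 41.6, 222.9]
ee_rot: [0.685, 0.729, -0.0, -0.001]
contact_force: [-0.0, 0.4, -1.5]
opening: -0.1
grip_force: 0.0
```

```bash
python3 - <<'E'
from h import *
snap('side','s5.png',(200,200,400,350),4)
print(readout.read_state()['contact_force'])
E
```

```text
[-0.53298858  0.27330251  0.13727527]
```

View pics/s5.png

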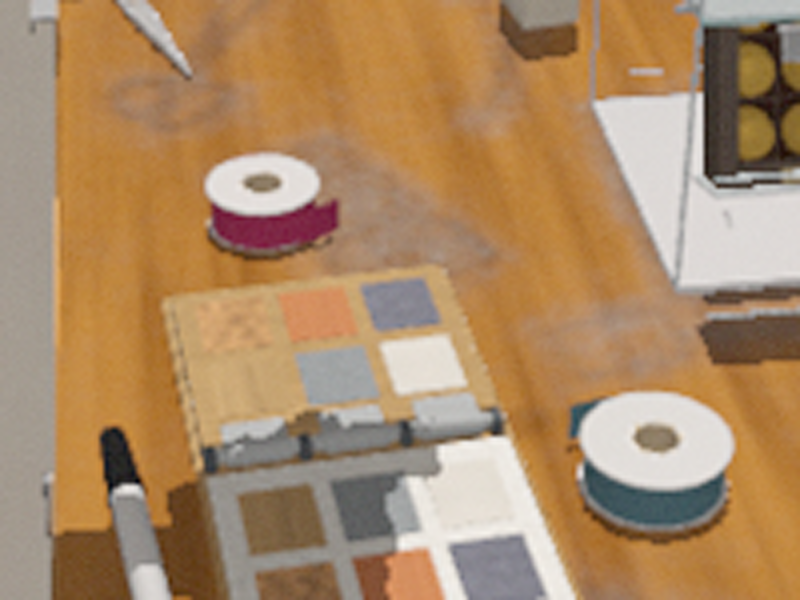

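The leaf lies flat on the +y page, with its free edge at about (165–445, 265–300). The spool lies flat on the counter at (262,200), clear of the book, and the bystanders in this view have not moved.

```bash
python3 -c "
from plant import bot
print(bot.close_job())"
```

```text
the job is handed in; nothing more can be done
None
```

The job is handed in: the spool lies flat on the counter clear of the book, the leaf is turned over and pressed flat on that page (about 12 N), and I saw nothing else moved, though the last picture left out the jar and the right-hand carton.

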